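Clamp the drying cartridge in the cam-lever hand press

TASK

Pick up the loose drying cartridge by its fin and lay it flat in the slot of the hand press, nose towards the lever. Slide it in under the foot and keep it pressed against the steel end stop with about 10 N for half a second so that it is fully home, then flip the cam lever over until it snaps down and clamps the cartridge. Never push harder than 30 N on the stop, the press or its lever, leave the other things on the shelf alone, and let go of everything at the end.

Things in the scene. Friction and masses are not known exactly. Their poses are not given: they have to be found in the camera images.
- cartridge: Loose white plastic drying cartridge, 90 g (60 to 130 g): flat bar 115 long (its x) x 30 wide (y) x 16 mm thick, with an upright fin on top near its tail (-x) end. Origin: centre of the underside. +x points to the nose (the plain end that goes in first), z up.
- cartridge_fin (a point): Grip point on the cartridge's fin, 42.5 mm behind the cartridge's centre and 40 mm above its underside. The fin is 24 mm long (cartridge x), 12 mm thick (cartridge y, the way to grip it) and ends 54 mm above the underside; it stands 38 mm above the bar's top.
- cartridge_nose (a point): Bottom edge of the cartridge's nose end, on the centre line, 57.5 mm ahead of its centre; 100 mm ahead of the fin.
- press: White plastic hand press, screwed to the shelf. Origin on the shelf top; the base plate runs from x = -80 to +120 mm and y = -50 to +50 mm; its top, the bed of the slot, is 20 mm above the shelf. Its x axis is the push-in direction (from the open mouth to the stop), z up.
- press_slot (a point): On the bed, on the slot's centre line, at x = -40 mm of the press, 20 mm above the shelf. The slot runs along the press's x at y = 0 between two rails 36 mm apart and 10 mm tall (x = -50 to +95 mm; flared mouth from x = -78 mm). The bed is slick (friction about 0.2 with the cartridge).
- press_head (a point): Middle of the front edge of the head's top, at x = 33 mm of the press, 93 mm above the shelf. The head bridges the slot from x = 33 to 72 mm, underside 75 mm above the shelf, on two uprights 52 mm apart. The cartridge cannot be lowered through it: lay it in front (nose at x below 30 mm) and slide it under.
- press_stop: Adjustable steel end stop in the slot behind the foot, 26 mm wide and 18 mm tall, set anywhere from 68 to 82 mm ahead of the press's origin; it does not move. Origin: bottom middle of the face that the nose comes to rest against, at bed height; axes as the press. It is hard: contact over 30 N is a fault, so feel for it.
- press_foot: Black square foot 24 x 24 x 8 mm of the press under the head, at x = 50 mm of the press; origin: centre of its underside, 41 mm above the shelf with the lever up (5 mm above the loaded cartridge's top). It is sprung; the lever drives it down on to the cartridge by about 9 mm, giving about 10 N.
- press_hinge (a point): Hinge axis of the lever on top of the head, at x = 50 mm, y = 0 of the press, 105 mm above the shelf; the axis is the press's y.
- lever_pad (a point): Point in the middle of the lever's broad end, 85 mm from the hinge axis; the lever there is 14 mm thick (in the swing direction) and 26 mm wide (along the hinge), and ends 102 mm from the hinge. Its z axis points along the lever, away from the hinge.
- press_lever (a joint): Angle of the grey cam lever: 0 = upright, where it starts; grows as it swings over in the press's +x direction; 1.57 = level, fully down. A spring resists from the first (up to about 10 N at lever_pad), falling to none at centre (1.3 rad); beyond that it snaps down by itself and stays; short of that it springs back.
- pod0: Bystander: grey plastic charging pod with flip cover, 62 x 46 mm, 50 mm tall; origin centre of underside.
- pod1: Bystander: a second such charging pod.
- jar: Bystander: translucent purple drying jar, 68 mm across, 85 mm tall; origin centre of underside.
- pill_organiser: Bystander: white pill organiser, 150 (its x) x 36 mm, 22 mm tall, seven clear lids, no fin; origin centre of underside.
- torch: Bystander: stubby brass torch standing on its head, 36 mm across, 86 mm tall; origin centre of underside.
- scoop_cup: Bystander: white measuring cup, 64 mm across, 60 mm tall; origin centre of underside.
Things that resemble listed ones, but are neither listed nor needed, are in the scene too. Leave any red look-alike of the cartridge alone. Of the things that look like the press, take the one that is farthest from the robot's base at the start.

How it is judged:
By the outcome, as a careful person would: the job done as asked, in the order asked, and still so for the second after the job is handed in, with the robot touching nothing.
It also fails if it takes over 66 s, if anything falls off the work surface, if the arm or the gripper's body presses on something with over 40 N, if the wrist force passes 120 N, or if a joint passes its speed limit or range.

ROBOT

A 6-joint arm with a two-finger parallel gripper is mounted at the origin on the work surface. World frame = base frame: x ahead of the robot, y to its left, z up, the work surface at z = 0. Lengths are in m, angles in rad, forces in N, time in s.
With the tool pointing down it reaches from about 0.3 to 0.875 m from the base axis. Payload 6.4 kg.
Tool frame: the origin (TCP) lies at the centre of the arm's flange, where the gripper is bolted on; the fingertips stand 173 mm ahead of it and the grasp point (between the pads) lies 155 mm ahead of it (ctrl.pinch_z is the distance from the TCP to the grasp point, in m); z points along the fingers, y is the direction in which the jaws open and shut (so a half turn about z gives the same grasp; the last joint's range is limited). The gripper opens to 85 mm and grips with 20 to 120 N. Pads are 22 mm wide; open, the fingers measure 114 mm over their backs; the gripper's body (76 mm by 85 mm) begins 54 mm behind the grasp point. The pads swing forward as they close: fully open they stand 13 mm farther back than shut.
Start: joints at [0.96, 0.181, 1.607, -0, 1.354, -0.206], TCP at [0.226, 0.529, 0.405] pointing down, gripper open.
Joint ranges: [-2.99, 2.99], [-0.89, 2.07], [0.3, 2.58], [-1.14, 4.28], [0, 2.63], [-3.12, 3.12]. Speed limits (rad/s): [2.57, 2.57, 3.01, 3.14, 3.14, 3.14].

INTERFACE

Orientations are given as a unit quaternion [w, x, y, z].
In Python, from bench import ctrl gives the robot as it stands.
- The arm moves only by the tool drive_tool, never from a script. Its argument "commands" is a list that holds one entry, the list of rows, each a list of 7 numbers: the shift along the tool's x, y, z in units of 50 mm (1.0 is 50 mm), then the turn, a rotation vector about the tool's x, y, z in units of 8 degrees (1.0 is 8 degrees), then the closure in counts, from 0 (fully open) to 255 (shut). A call has 1 to 10 rows; each row shifts and turns the commanded pose from where the row before left it, along the tool's axes as they then stand; what a row does not reach is not made up. A row lasts 1/10 s, in which the tool goes at most 50 mm and 8.59 degrees, less where a joint would pass 70% of its speed; a pose out of reach is approached as far as the arm can. A call is refused whole if a number of a shift passes 1 or a number of a turn 1, either way. A call with a gripper value outside its range is refused whole. The fingers move at their own pace and stop on an object; the grip force is fixed at half the most. Time passes only in rows, so rows that do not move let the fingers close. It gives the time, the measured TCP pose, the force and the opening at its end, in the units of the state.
- ctrl.get_obs(): the state, without advancing time (a new reading comes with each control period).
- ctrl.camera(name): name is "scene" or "top" or "wrist"; returns a dict with "pixels" (480x640x3 uint8, red, green, blue), "depth" (480x640 float32, m along the optical axis (not along the pixel's ray), 0 where there is no reading), "intrinsics" (3x3 intrinsics, pixels), "R" (3x3) and "t" (3): a world point X has camera coordinates R X + t; the wrist camera has in their place "tool_from_camera" (4x4, takes a point from camera to tool coordinates, whose origin is the TCP and whose axes are the flange's). Camera axes: x right, y down, z forward; pixel columns grow to the right and rows downward; lengths in m; the calibration is good to about 2 mm. A picture is of the moment at which its call begins: read the wrist's pose just before it.
- ctrl.hand_in(): hands the job in, once; it reports no verdict.
The state is a dict: "time_s": time; "q": joint angles; "dq": joint speeds; "joint_efforts": joint torques, N m; "eef_pos": TCP position; "eef_rot": TCP orientation; "wrist_force": force on the tool from outside, world axes, zero at the start; "torque": the same for the moment, N m; "opening": opening from 0.0 (shut) to 1.0 (fully open).
Only numpy, scipy, OpenCV 4.12 (cv2) and the standard library are available. Lean on these libraries where they do the work, as an engineer would, in place of code of your own. Each camera call takes 0.05 s, during which the arm holds its last target. There are 200 camera calls.

## Working session

There is one attempt and no reset: what is moved stays moved. The work goes in short steps, Python scripts to look and compute and a tool call to move; the robot and the scene stay as the last step left them, time stands still between calls to the robot, and variables do not carry over. Pictures are saved under pics/ and viewed, about 8 in all and at most 12, crops included, and the job is handed in when it is done.

Besides the shell and the picture viewer there is one more tool, called after "Call:" in YAML: its name, and indented under it one key for each argument. drive_tool: Moves the arm, as the interface text tells. Its arguments: {"type":"object","properties":{"commands":{"type":"array","items":{"type":"array","items":{"type":"array","items":{"type":"number"}}}}},"required":["commands"]}

```bash
mkdir -p pics; cat > h.py <<'E'
from bench import ctrl
import numpy as np, cv2
def shot(n,f=None):
    o=ctrl.get_obs(); c=ctrl.camera(n)
    np.savez('/tmp/%s.npz'%n,**{k:v for k,v in c.items()},pos=o['eef_pos'],rot=o['eef_rot'])
    if f: cv2.imwrite('pics/'+f,c['pixels'][:,:,::-1])
    return c
def cloud(n):
    c=np.load('/tmp/%s.npz'%n); d=c['depth']; K=c['intrinsics']
    v,u=np.mgrid[:480,:640]
    P=np.stack([(u-K[0,2])/K[0,0]*d,(v-K[1,2])/K[1,1]*d,d],-1)
    if n=='wrist':
        T=c['tool_from_camera']; P=P@T[:3,:3].T+T[:3,3]
        return P@R(c['rot']).T+c['pos']
    return (P-c['t'])@c['R']
def R(q):
    from scipy.spatial.transform import Rotation as r
    return r.from_quat([q[1],q[2],q[3],q[0]]).as_matrix()
E
python3 - <<'E'
from h import *
print(ctrl.get_obs())
shot('scene','s0.png');shot('top','t0.png')
for n in('scene','top'):
    P=cloud(n);print(n,P[240,320],P[100,100],P[400,500])
E
```

```text
{'time_s': 0.0, 'q': array([ 9.59700230e-01,  1.81527965e-01,  1.60798802e+00, -3.16453709e-06,
        1.35380506e+00, -2.06290691e-01]), 'dq': array([-8.36904029e-04,  1.98021189e-03,  7.25674004e-04, -6.43129951e-05,
       -1.62352866e-04,  1.02520106e-03]), 'joint_efforts': array([ 1.60077390e-03, -4.44884348e+01, -3.51328218e+01, -1.76208491e-04,
        9.31419258e-03,  3.87803163e-05]), 'eef_pos': array([0.22629092, 0.52832775, 0.40380091]), 'eef_rot': array([-3.42022559e-04,  2.01023154e-01,  9.79586109e-01, -7.93634311e-04]), 'wrist_force': array([ 0.1015377 , -0.10811669,  1.20757125]), 'torque': array([ 0.06075166, -0.04436715, -0.02808693]), 'opening': 0.9970041284598553}
scene [ 0.41525968  0.05578248 -0.00070183] [-0.84761181 -0.31260974 -0.2957377 ] [0.93554423 0.18565396 0.0060405 ]
top [ 0.55649379  0.05908116 -0.00079815] [0.97377977 0.67851421 0.03654814] [ 0.09394466 -0.43044872  0.00486059]
```

View pics/s0.png

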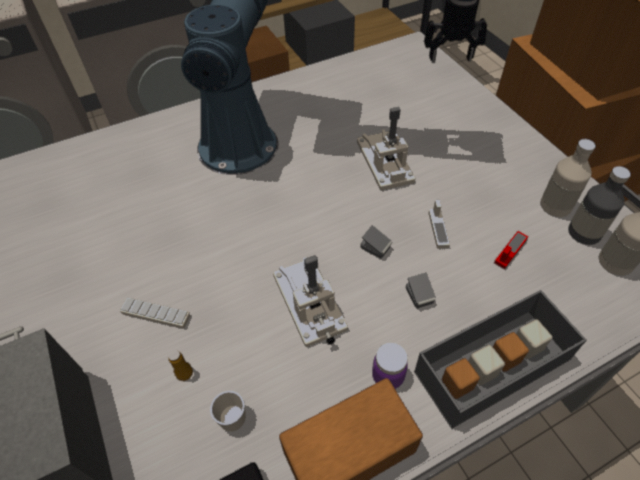

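View pics/t0.png

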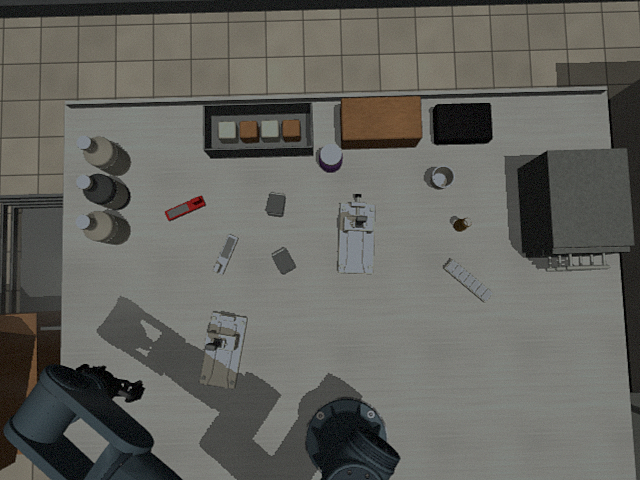

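The scene shows two presses: the far one at top-view (357,238) is the target. The white cartridge is at top (227,252), the red look-alike at (185,208). Measuring both with depth.

```bash
python3 - <<'E'
from h import *
C={n:(cloud(n),np.load('/tmp/%s.npz'%n)['pixels']) for n in('scene','top')}
im=C['top'][1]
a=cv2.resize(im[180:290,190:390],None,fx=4,fy=4,interpolation=cv2.INTER_CUBIC)
b=cv2.resize(C['scene'][1][190:350,260:460],None,fx=2,fy=2,interpolation=cv2.INTER_CUBIC)
b=cv2.copyMakeBorder(b[:160*2],0,0,0,400,cv2.BORDER_CONSTANT)
cv2.imwrite('pics/crop0.png',a[:,:,::-1])
for n,(w) in {'top':[(195,260,225,280),(325,385,185,285)],'scene':[(425,455,195,255),(265,355,250,350)]}.items():
    P=C[n][0]
    for k,(u0,u1,v0,v1) in enumerate(w):
        Q=P[v0:v1,u0:u1].reshape(-1,3)
        for lo,hi in((.01,.025),(.03,.06),(.065,.1),(.1,.25)):
            S=Q[(Q[:,2]>lo)&(Q[:,2]<hi)]
            if len(S)<4: continue
            r=cv2.minAreaRect(S[:,:2].astype(np.float32)*1000)
            print(n,k,lo,len(S),S.mean(0).round(4),np.median(S[:,2]).round(4),np.round(r[0],1),np.round(r[1],1),round(r[2],1))
E
```

```text
top 0 0.01 375 [0.5274 0.3249 0.0162] 0.0163 [538.8 326.6] [ 80.  147.4] 56.3
top 0 0.03 52 [0.483  0.3443 0.0501] 0.0528 [483.4 345. ] [12.3 23.5] 65.4
top 1 0.01 1539 [ 0.5458 -0.0429  0.0196] 0.0198 [547.5 -26.7] [135.1 221.2] 86.0
top 1 0.03 293 [ 0.5874 -0.046   0.0378] 0.0343 [571.2 -45.3] [ 79.1 219.2] 86.2
top 1 0.065 292 [ 0.5879 -0.045   0.0918] 0.0923 [590.5 -46.7] [79.  39.2] 86.2
top 1 0.1 157 [ 0.5854 -0.045   0.1571] 0.1472 [585.7 -46.1] [42.6 20.8] 78.8
scene 0 0.01 440 [0.5309 0.3238 0.0161] 0.0161 [524.8 328. ] [ 31.9 117.9] 65.5
scene 0 0.03 78 [0.4891 0.3419 0.0467] 0.0499 [487.2 343.9] [12.1 24.9] 66.4
scene 1 0.01 1795 [ 0.5691 -0.0571  0.0195] 0.0197 [571.6 -46.5] [100.6 223.1] 86.4
scene 1 0.03 631 [ 0.6193 -0.0531  0.0403] 0.0383 [574.3 -47.4] [ 79.6 219.2] 87.1
scene 1 0.065 624 [ 0.6003 -0.052   0.089 ] 0.0917 [593.5 -47.7] [80.8 41.4] 86.2
scene 1 0.1 494 [ 0.5943 -0.0496  0.1533] 0.1492 [593.4 -48.2] [42.9 23.7] 82.3
```

View pics/crop0.png

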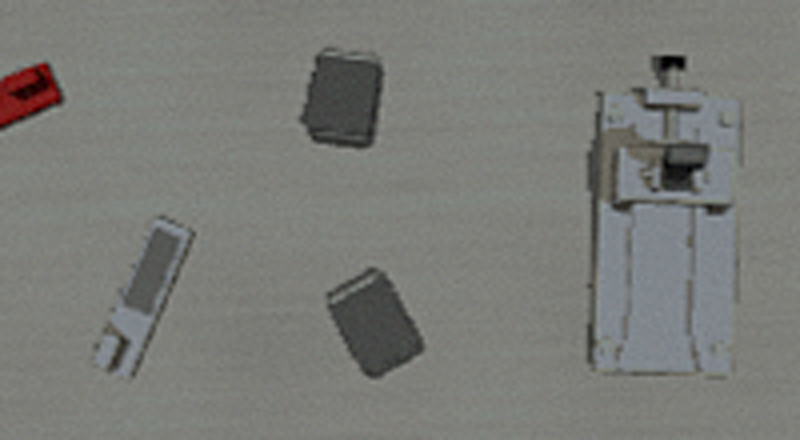

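The crop shows the cartridge's fin at its tail (crop 110,350), a dark label towards the nose, and the far press with its mouth at the bottom and its stop at the top (crop 670,100). The cartridge heads about -24° with its fin at (0.4855, 0.3445). The press yaw is about -3.8° with its origin near (0.540, -0.044). The jaws are already nearly aligned, so I'll move above the fin.

Call:
drive_tool:
  commands:
    - [[-0.62, -0.13, 0.2, 0, 0, 0, 0], [-0.62, -0.13, 0.2, 0, 0, 0, 0], [-0.62, -0.13, 0.2, 0, 0, 0, 0], [-0.62, -0.13, 0.2, 0, 0, 0, 0], [-0.62, -0.13, 0.2, 0, 0, 0, 0], [-0.62, -0.13, 0.2, 0, 0, 0, 0], [-0.62, -0.13, 0.2, 0, 0, 0, 0], [-0.62, -0.13, 0.2, 0, 0, 0, 0], [-0.62, -0.13, 0.2, 0, 0, 0, 0], [-0.62, -0.13, 0.2, 0, 0, 0, 0]]

```text
time_s: 1.1
eef_pos: [0.4866, 0.3458, 0.3038]
eef_rot: [-0.0, 0.201, 0.98, -0.0]
wrist_force: [-0.2, 0.7, 0.2]
opening: 0.999
```

Call:
drive_tool:
  commands:
    - [[0, 0, 0, 0, 0, 0, 0], [0, 0, 0, 0, 0, 0, 0], [0, 0, 0, 0, 0, 0, 0]]

```text
time_s: 1.4
eef_pos: [0.4852, 0.3471, 0.3047]
eef_rot: [-0.0, 0.201, 0.98, -0.0]
wrist_force: [-0.7, -0.2, 1.6]
opening: 1.002
```

```bash
python3 - <<'E'
from h import *
shot('wrist','w0.png'); c=np.load('/tmp/wrist.npz'); print(c['pos'],c['rot'],R(c['rot']).round(4)); print(c['tool_from_camera'].round(3))
P=cloud('wrist').reshape(-1,3)
for lo,hi in((.012,.02),(.048,.06)):
    S=P[(P[:,2]>lo)&(P[:,2]<hi)&(np.hypot(P[:,0]-.525,P[:,1]-.328)<.09)]
    if len(S)>4:
        r=cv2.minAreaRect(S[:,:2].astype(np.float32)*1000); print(lo,len(S),S.mean(0),r)
E
```

```text
[0.48517569 0.34714132 0.30465526] [-2.93921257e-04  2.00796610e-01  9.79632908e-01 -1.31644344e-05] [[-9.194e-01  3.934e-01 -6.000e-04]
 [ 3.934e-01  9.194e-01  1.000e-04]
 [ 6.000e-04 -1.000e-04 -1.000e+00]]
[[ 0.    -0.959 -0.282  0.072]
 [ 1.     0.    -0.    -0.001]
 [ 0.    -0.282  0.959  0.031]
 [ 0.     0.     0.     1.   ]]
0.012 5281 [0.52459137 0.32572278 0.01616171] ((522.8377685546875, 326.4731750488281), (30.06941032409668, 115.29228210449219), 66.07184600830078)
0.048 808 [0.48295724 0.34411562 0.05361664] ((483.702392578125, 343.8944396972656), (11.882222175598145, 23.755022048950195), 66.36909484863281)
```

View pics/w0.png

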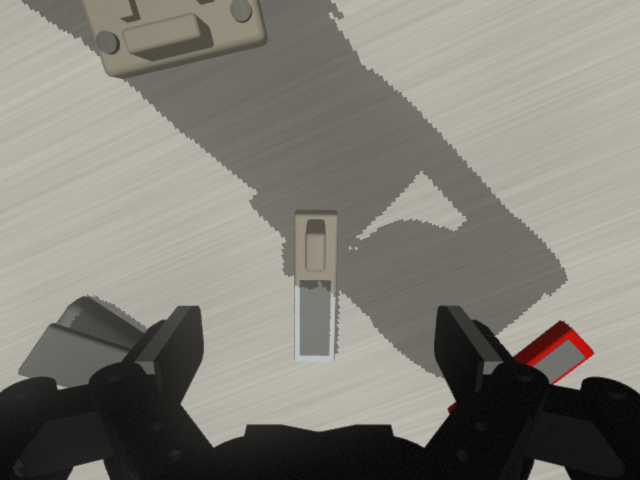

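Wrist view: the fin is at px (316,245), centred between the fingers. It measures 11.9×23.8 mm with its top at 53.6 mm, which matches the given sizes. Pod and red look-alike are clear of the fingers. Descend and grip.

Call:
drive_tool:
  commands:
    - [[0, -0.07, 0.3, 0, 0, 0, 0], [0, 0, 0.3, 0, 0, 0, 0], [0, 0, 0.3, 0, 0, 0, 0], [0, 0, 0.3, 0, 0, 0, 0], [0, 0, 0.3, 0, 0, 0, 0], [0, 0, 0.3, 0, 0, 0, 0], [0, 0, 0.2, 0, 0, 0, 0], [0, 0, 0.14, 0, 0, 0, 0], [0, 0, 0.05, 0, 0, 0, 0], [0, 0, 0, 0, 0, 0, 0]]

```text
time_s: 2.45
eef_pos: [0.4845, 0.3435, 0.1951]
eef_rot: [-0.0, 0.201, 0.98, -0.0]
wrist_force: [-0.4, -0.4, -0.0]
opening: 0.999
```

Call:
drive_tool:
  commands:
    - [[0, 0, 0, 0, 0, 0, 255], [0, 0, 0, 0, 0, 0, 255], [0, 0, 0, 0, 0, 0, 255], [0, 0, 0, 0, 0, 0, 255], [0, 0, 0, 0, 0, 0, 255], [0, 0, 0, 0, 0, 0, 255], [0, 0, 0, 0, 0, 0, 255], [0, 0, 0, 0, 0, 0, 255], [0, 0, 0, 0, 0, 0, 255]]

```text
time_s: 3.35
eef_pos: [0.4846, 0.3436, 0.1955]
eef_rot: [0.0, 0.201, 0.98, 0.0]
wrist_force: [-0.3, 0.8, 3.3]
opening: 0.127
```

Gripped (opening ≈ 11 mm). Lift and turn to the press yaw, then carry it to just short of the press mouth.

Call:
drive_tool:
  commands:
    - [[0, 0, -0.1, 0, 0, 0, 255], [0, 0, -0.3, 0, 0, -0.3, 255], [0, 0, -0.3, 0, 0, -0.3, 255], [0, 0, -0.3, 0, 0, -0.3, 255], [0, 0, -0.3, 0, 0, -0.3, 255], [0, 0, -0.3, 0, 0, -0.3, 255], [0, 0, -0.3, 0, 0, -0.3, 255], [0, 0, -0.1, 0, 0, -0.3, 255], [0, 0, 0, 0, 0, -0.32, 255]]

```text
time_s: 4.25
eef_pos: [0.4845, 0.3435, 0.2962]
eef_rot: [0.001, 0.033, 0.999, 0.0]
wrist_force: [-0.9, 0.0, -1.6]
opening: 0.128
```

Call:
drive_tool:
  commands:
    - [[0.03, -0.25, 0, 0, 0, 0, 255], [0.1, -0.6, 0, 0, 0, 0, 255], [0.1, -0.6, 0, 0, 0, 0, 255], [0.1, -0.6, 0, 0, 0, 0, 255], [0.1, -0.6, 0, 0, 0, 0, 255], [0.1, -0.6, 0, 0, 0, 0, 255], [0.1, -0.6, 0, 0, 0, 0, 255], [0.1, -0.6, 0, 0, 0, 0, 255], [0.1, -0.6, 0, 0, 0, 0, 255], [0.1, -0.6, 0, 0, 0, 0, 255]]

```text
time_s: 5.25
eef_pos: [0.4178, 0.0633, 0.2947]
eef_rot: [-0.001, 0.034, 0.999, -0.0]
wrist_force: [-0.3, 0.4, -1.2]
opening: 0.134
```

Call:
drive_tool:
  commands:
    - [[0.06, -0.6, 0, 0, 0, 0, 255], [0, -0.6, 0, 0, 0, 0, 255], [0, -0.5, 0, 0, 0, 0, 255], [0, -0.3, 0, 0, 0, 0, 255], [0, 0, 0, 0, 0, 0, 255], [0, 0, 0, 0, 0, 0, 255], [0, 0, 0, 0, 0, 0, 255]]

```text
time_s: 5.95
eef_pos: [0.4091, -0.0343, 0.2949]
eef_rot: [-0.0, 0.033, 0.999, 0.0]
wrist_force: [-0.6, -0.1, -1.0]
opening: 0.138
```

```bash
cat > m.py <<'E'
from h import *
import sys
shot('wrist',sys.argv[1]); c=np.load('/tmp/wrist.npz'); print(c['pos'],R(c['rot'])[:2,:2].round(4)); print(ctrl.get_obs()['wrist_force'])
P=cloud('wrist').reshape(-1,3); M=P[(abs(P[:,0]-.55)<.15)&(abs(P[:,1]+.045)<.11)]
e=np.array([np.cos(np.radians(-3.8)),np.sin(np.radians(-3.8))]); n=np.array([-e[1],e[0]]); o=np.array([.5396,-.0437])
def rel(S): d=S[:,:2]-o; return d@e,d@n
x,y=rel(M); z=M[:,2]
for a in range(-85,60,12):
    s=(x*1000>=a)&(x*1000<a+12)
    b=s&(z>.017)&(z<.024); r=s&(z>.0275)&(z<.0325)
    f=lambda k:np.round(np.percentile(y[k]*1000,[0.5,99.5]),1) if k.sum()>20 else None
    rl=r&(y>0)&(y<.03); rr=r&(y<0)&(y>-.03)
    print(a,b.sum(),f(b),'L',f(rl),'R',f(rr))
T=c['tool_from_camera']
Q=(P-c['pos'])@R(c['rot'])
S=P[(abs(Q[:,1])<.02)&(Q[:,2]>.165)&(Q[:,2]<.2)&(Q[:,0]<.03)&(Q[:,0]>-.13)]
if len(S)>20:
    r=cv2.minAreaRect(S[:,:2].astype(np.float32)*1000);print('cart',len(S),r)
    xx,yy=rel(S); print('ends',np.percentile(xx,[1,99]),np.percentile(yy,[1,99]))
    k=xx>np.percentile(xx,60);print('z slope',np.polyfit(xx,S[:,2],1),'zrange',np.percentile(S[:,2],[2,50,98]))
E
python3 m.py w1.png
```

```text
[ 0.40906364 -0.03426753  0.29490433] [[-0.9978  0.0669]
 [ 0.0669  0.9978]]
[ 0.29059567 -0.16715322 -0.70655418]
-85 374 [-51.9  46.2] L None R None
-73 353 [-51.9  46.8] L None R None
-61 65 [-52.2  46.4] L None R None
-49 0 None L None R None
-37 0 None L None R None
-25 0 None L None R None
-13 0 None L None R None
-1 0 None L None R None
11 0 None L None R None
23 0 None L None R None
35 0 None L None R None
47 0 None L None R None
59 0 None L None R None
cart 4507 ((431.6656799316406, -37.06050109863281), (35.925086975097656, 78.42596435546875), 86.32258605957031)
ends [-0.14704653 -0.07023657] [-0.01502391  0.01413944]
z slope [0.00943653 0.1168869 ] zrange [0.10337361 0.11570672 0.12901544]
```

View pics/w1.png

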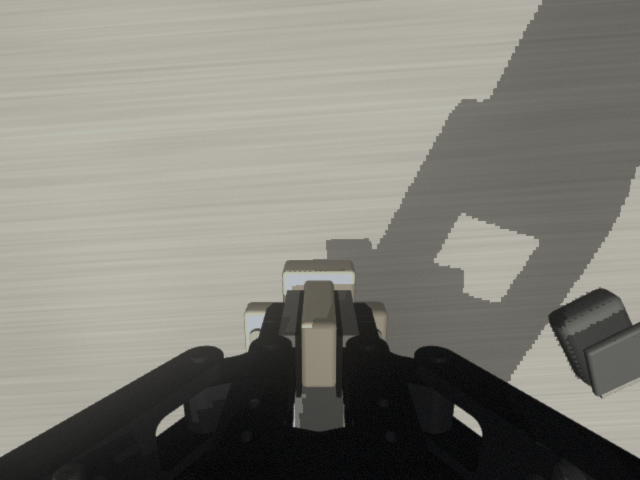

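Wrist view: the base edges at px 246 and 386 centre on 316, while the cartridge (283–355) centres on 319. That puts the press about 2 mm to tool -y of the cartridge, and the yaw agrees. I'll shift, advance and lower to just above the rails, then check with the scene camera.

Call:
drive_tool:
  commands:
    - [[-0.2, -0.04, 0.1, 0, 0, 0, 255], [-0.2, 0, 0.2, 0, 0, 0, 255], [-0.2, 0, 0.2, 0, 0, 0, 255], [-0.2, 0, 0.2, 0, 0, 0, 255], [-0.1, 0, 0.2, 0, 0, 0, 255], [0, 0, 0.1, 0, 0, 0, 255], [0, 0, 0.1, 0, 0, 0, 255], [0, 0, 0, 0, 0, 0, 255], [0, 0, 0, 0, 0, 0, 255]]

```text
time_s: 6.9
eef_pos: [0.454, -0.0397, 0.2403]
eef_rot: [-0.0, 0.033, 0.999, -0.0]
wrist_force: [0.5, 1.1, -1.4]
opening: 0.133
```

```bash
python3 - <<'E'
from h import *
o=ctrl.get_obs();print(o['eef_pos'],o['wrist_force'])
c=shot('scene');P=cloud('scene')
im=c['pixels'][225:355,245:375]
cv2.imwrite('pics/s1.png',cv2.resize(im,None,fx=4.6,fy=4.6,interpolation=cv2.INTER_CUBIC)[:,:,::-1])
e=np.array([np.cos(np.radians(-3.8)),np.sin(np.radians(-3.8))]); n=np.array([-e[1],e[0]]); o=np.array([.5396,-.0437])
S=P[225:355,245:375].reshape(-1,3);d=(S[:,:2]-o)*1000;x=d@e;y=d@n;z=S[:,2]*1000
def st(m,t):
    k=m
    if k.sum()>5: print(t,k.sum(),'x',np.percentile(x[k],[2,50,98]).round(1),'y',np.percentile(y[k],[2,50,98]).round(1),'z',np.median(z[k]).round(1))
st((z>17)&(z<23)&(x>-75)&(x<115)&(abs(y)<60),'base')
st((z>27)&(z<33)&(x>-48)&(x<0)&(y>5)&(y<40),'railL')
st((z>27)&(z<33)&(x>-48)&(x<0)&(y<-5)&(y>-40),'railR')
st((z>56)&(z<66)&(x>-130)&(x<20)&(abs(y)<25),'cart top')
st((z>42)&(z<66)&(x>0)&(x<25)&(abs(y)<25),'cart nose')
st((z>88)&(z<98)&(x>20)&(x<85)&(abs(y)<50),'head')
E
```

```text
[ 0.45399975 -0.03974962  0.24030844] [ 0.46702789  1.05655332 -1.39377435]
base 1068 x [-69.5  57.6 113.1] y [-49.7 -28.9  47. ] z 19.9
railR 63 x [-46.5 -24.4  -4.8] y [-26.9 -22.9 -18.6] z 29.6
cart top 443 x [-80.6 -35.7   8.9] y [-15.8  -2.8  12.3] z 60.7
cart nose 51 x [ 0.2  6.1 13.2] y [-16.2 -10.1   4.4] z 60.5
head 460 x [36.  60.7 73.3] y [-39.4  -7.   37.5] z 92.5
```

View pics/s1.png

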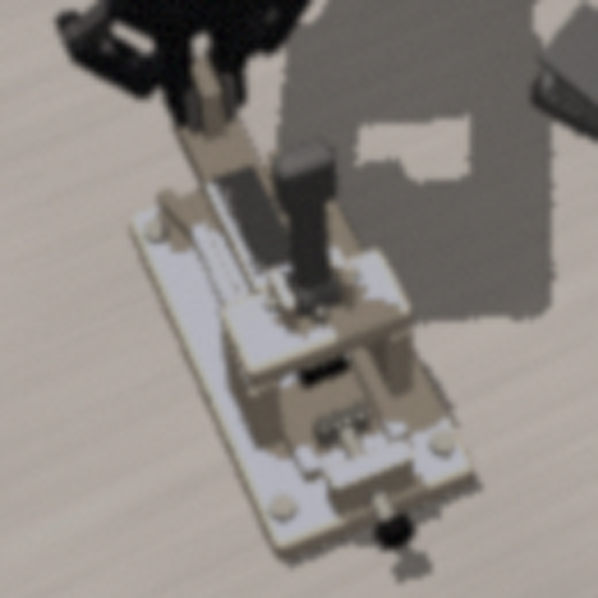

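Scene crop: the cartridge lies over the slot in front of the head, with its nose short of the head. The head (-1.0), base (-1.4) and cartridge (-1.7 mm) agree laterally, so I'll lower it onto the bed.

Call:
drive_tool:
  commands:
    - [[0, 0, 0.1, 0, 0, 0, 255], [0, 0, 0.1, 0, 0, 0, 255], [0, 0, 0.1, 0, 0, 0, 255], [0, 0, 0.08, 0, 0, 0, 255], [0, 0, 0.06, 0, 0, 0, 255], [0, 0, 0.04, 0, 0, 0, 255], [0, 0, 0, 0, 0, 0, 255], [0, 0, 0, 0, 0, 0, 255]]

```text
time_s: 7.75
eef_pos: [0.4543, -0.0399, 0.2162]
eef_rot: [0.0, 0.033, 0.999, -0.0]
wrist_force: [-0.3, 0.5, -1.4]
opening: 0.132
```

Call:
drive_tool:
  commands:
    - [[0, 0, 0.015, 0, 0, 0, 255], [0, 0, 0, 0, 0, 0, 255], [0, 0, 0, 0, 0, 0, 255]]

```text
time_s: 8.05
eef_pos: [0.4543, -0.0399, 0.2155]
eef_rot: [0.0, 0.033, 0.999, -0.0]
wrist_force: [0.2, 0.3, -1.1]
opening: 0.131
```

Call:
drive_tool:
  commands:
    - [[-0.1, 0, 0, 0, 0, 0, 255], [-0.1, 0, 0, 0, 0, 0, 255], [-0.1, 0, 0, 0, 0, 0, 255], [-0.1, 0, 0, 0, 0, 0, 255], [-0.1, 0, 0, 0, 0, 0, 255], [-0.1, 0, 0, 0, 0, 0, 255], [0, 0, 0, 0, 0, 0, 255]]

```text
time_s: 8.75
eef_pos: [0.4849, -0.042, 0.2155]
eef_rot: [0.0, 0.033, 0.999, -0.0]
wrist_force: [-1.4, -0.2, -1.0]
opening: 0.13
```

Call:
drive_tool:
  commands:
    - [[-0.08, 0, 0, 0, 0, 0, 255], [-0.08, 0, 0, 0, 0, 0, 255], [-0.08, 0, 0, 0, 0, 0, 255], [-0.06, 0, 0, 0, 0, 0, 255], [-0.04, 0, 0, 0, 0, 0, 255], [0, 0, 0, 0, 0, 0, 255]]

```text
time_s: 9.35
eef_pos: [0.5015, -0.0431, 0.2155]
eef_rot: [0.0, 0.033, 0.999, -0.0]
wrist_force: [-0.0, 0.5, 2.0]
opening: 0.133
```

Call:
drive_tool:
  commands:
    - [[-0.02, 0, 0, 0, 0, 0, 255], [-0.02, 0, 0, 0, 0, 0, 255], [0, 0, 0, 0, 0, 0, 255]]

```text
time_s: 9.65
eef_pos: [0.5032, -0.0431, 0.2155]
eef_rot: [0.0, 0.033, 0.999, -0.0]
wrist_force: [0.8, 0.7, 0.8]
opening: 0.134
```

Call:
drive_tool:
  commands:
    - [[-0.02, 0, 0, 0, 0, 0, 255], [-0.02, 0, 0, 0, 0, 0, 255], [0, 0, 0, 0, 0, 0, 255]]

```text
time_s: 9.95
eef_pos: [0.5053, -0.0433, 0.2155]
eef_rot: [0.0, 0.033, 0.999, -0.0]
wrist_force: [0.0, 0.3, 2.1]
opening: 0.131
```

Call:
drive_tool:
  commands:
    - [[-0.02, 0, 0, 0, 0, 0, 255], [0, 0, 0, 0, 0, 0, 255]]

```text
time_s: 10.15
eef_pos: [0.5062, -0.0433, 0.2155]
eef_rot: [0.0, 0.033, 0.999, -0.0]
wrist_force: [0.1, 0.9, 2.3]
opening: 0.129
```

Call:
drive_tool:
  commands:
    - [[-0.02, 0, 0, 0, 0, 0, 255], [0, 0, 0, 0, 0, 0, 255]]

```text
time_s: 10.35
eef_pos: [0.5073, -0.0434, 0.2155]
eef_rot: [0.0, 0.033, 0.999, -0.0]
wrist_force: [-0.3, 0.0, 3.3]
opening: 0.135
```

Call:
drive_tool:
  commands:
    - [[-0.02, 0, 0, 0, 0, 0, 255], [0, 0, 0, 0, 0, 0, 255]]

```text
time_s: 10.55
eef_pos: [0.5082, -0.0435, 0.2155]
eef_rot: [0.0, 0.033, 0.999, -0.0]
wrist_force: [-1.3, -0.4, 2.8]
opening: 0.132
```

Call:
drive_tool:
  commands:
    - [[-0.02, 0, 0, 0, 0, 0, 255], [0, 0, 0, 0, 0, 0, 255]]

```text
time_s: 10.75
eef_pos: [0.5092, -0.0435, 0.2155]
eef_rot: [0.0, 0.033, 0.999, -0.0]
wrist_force: [0.3, 0.1, 3.6]
opening: 0.132
```

Call:
drive_tool:
  commands:
    - [[-0.02, 0, 0, 0, 0, 0, 255], [0, 0, 0, 0, 0, 0, 255]]

```text
time_s: 10.95
eef_pos: [0.5102, -0.0436, 0.2155]
eef_rot: [0.0, 0.033, 0.999, -0.0]
wrist_force: [-0.7, -0.0, 3.6]
opening: 0.136
```

Call:
drive_tool:
  commands:
    - [[-0.02, 0, 0, 0, 0, 0, 255], [0, 0, 0, 0, 0, 0, 255]]

```text
time_s: 11.15
eef_pos: [0.5112, -0.0437, 0.2155]
eef_rot: [0.0, 0.033, 0.999, -0.0]
wrist_force: [0.2, 0.3, 3.9]
opening: 0.133
```

Call:
drive_tool:
  commands:
    - [[-0.02, 0, 0, 0, 0, 0, 255], [0, 0, 0, 0, 0, 0, 255]]

```text
time_s: 11.35
eef_pos: [0.5122, -0.0437, 0.2155]
eef_rot: [0.0, 0.033, 0.999, -0.0]
wrist_force: [-0.6, -0.2, 3.6]
opening: 0.132
```

Call:
drive_tool:
  commands:
    - [[-0.02, 0, 0, 0, 0, 0, 255], [0, 0, 0, 0, 0, 0, 255]]

```text
time_s: 11.55
eef_pos: [0.5132, -0.0438, 0.2155]
eef_rot: [0.0, 0.033, 0.999, -0.0]
wrist_force: [-0.4, 0.6, 4.7]
opening: 0.134
```

Call:
drive_tool:
  commands:
    - [[-0.02, 0, 0, 0, 0, 0, 255], [0, 0, 0, 0, 0, 0, 255]]

```text
time_s: 11.75
eef_pos: [0.5142, -0.0439, 0.2155]
eef_rot: [0.0, 0.033, 0.999, -0.0]
wrist_force: [-0.5, -0.7, 3.7]
opening: 0.131
```

Call:
drive_tool:
  commands:
    - [[-0.02, 0, 0, 0, 0, 0, 255], [0, 0, 0, 0, 0, 0, 255]]

```text
time_s: 11.95
eef_pos: [0.5149, -0.0439, 0.2155]
eef_rot: [-0.0, 0.033, 0.999, 0.0]
wrist_force: [-2.3, -0.2, 7.8]
opening: 0.128
```

Call:
drive_tool:
  commands:
    - [[-0.02, 0, 0, 0, 0, 0, 255], [0, 0, 0, 0, 0, 0, 255]]

```text
time_s: 12.15
eef_pos: [0.5153, -0.0439, 0.2155]
eef_rot: [-0.002, 0.033, 0.999, 0.0]
wrist_force: [-8.1, -1.0, 10.6]
opening: 0.133
```

The stop is felt (8 N). I'll trim to about 10 N and hold.

Call:
drive_tool:
  commands:
    - [[-0.006, 0, 0, 0, 0, 0, 255], [0, 0, 0, 0, 0, 0, 255]]

```text
time_s: 12.35
eef_pos: [0.5154, -0.0439, 0.2155]
eef_rot: [-0.002, 0.033, 0.999, 0.0]
wrist_force: [-9.4, 0.3, 12.3]
opening: 0.134
```

Call:
drive_tool:
  commands:
    - [[0, 0, 0, 0, 0, 0, 255], [0, 0, 0, 0, 0, 0, 255]]

```text
time_s: 12.55
eef_pos: [0.5154, -0.0439, 0.2155]
eef_rot: [-0.002, 0.033, 0.999, 0.0]
wrist_force: [-8.8, -0.6, 12.5]
opening: 0.132
```

Call:
drive_tool:
  commands:
    - [[-0.008, 0, 0, 0, 0, 0, 255], [0, 0, 0, 0, 0, 0, 255], [0, 0, 0, 0, 0, 0, 255]]

```text
time_s: 12.85
eef_pos: [0.5155, -0.0439, 0.2155]
eef_rot: [-0.002, 0.033, 0.999, 0.0]
wrist_force: [-10.9, -1.1, 14.1]
opening: 0.13
```

Call:
drive_tool:
  commands:
    - [[0, 0, 0, 0, 0, 0, 255], [0, 0, 0, 0, 0, 0, 255], [0, 0, 0, 0, 0, 0, 255], [0, 0, 0, 0, 0, 0, 255], [0, 0, 0, 0, 0, 0, 255]]

```text
time_s: 13.35
eef_pos: [0.5155, -0.0439, 0.2155]
eef_rot: [-0.002, 0.033, 0.999, 0.0]
wrist_force: [-11.0, -1.2, 13.4]
opening: 0.128
```

Held at about 10–11 N for about 1 s. Release and rise.

Call:
drive_tool:
  commands:
    - [[0, 0, 0, 0, 0, 0, 120], [0, 0, 0, 0, 0, 0, 120], [0, 0, 0, 0, 0, 0, 120], [0, 0, 0, 0, 0, 0, 120], [0, 0, -0.1, 0, 0, 0, 120], [0, 0, -0.3, 0, 0, 0, 120], [0, 0, -0.3, 0, 0, 0, 120], [0, 0, -0.3, 0, 0, 0, 120], [0, 0, 0, 0, 0, 0, 120], [0, 0, 0, 0, 0, 0, 120]]

```text
time_s: 14.35
eef_pos: [0.5168, -0.0441, 0.2656]
eef_rot: [0.0, 0.033, 0.999, -0.0]
wrist_force: [-0.7, 0.4, -0.4]
opening: 0.53
```

```bash
python3 m.py w2.png; python3 - <<'E'
from h import *
P=cloud('wrist').reshape(-1,3);e=np.array([np.cos(np.radians(-3.8)),np.sin(np.radians(-3.8))]); n=np.array([-e[1],e[0]]); o=np.array([.5396,-.0437])
d=(P[:,:2]-o)*1000;x=d@e;y=d@n;z=P[:,2]*1000
for t,m in(('fin',(z>66)&(z<80)&(x>-60)&(x<0)&(abs(y)<14)),('bar',(z>32.5)&(z<39)&(x>-80)&(x<30)&(abs(y)<20)),('rail',(z>28)&(z<32)&(x>-48)&(x<30)&(abs(y)<35))):
    if m.sum()>10: print(t,m.sum(),np.percentile(x[m],[1,50,99]).round(1),np.percentile(y[m],[1,50,99]).round(1),np.median(z[m]))
print(ctrl.get_obs()['wrist_force'])
E
```

```text
[ 0.51683634 -0.04405266  0.26557461] [[-0.9978  0.0669]
 [ 0.0669  0.9978]]
[ 0.04126563  0.24292564 -0.65626441]
-85 2192 [-51.2  45.7] L [21.7 29.9] R [-30. -27.]
-73 2940 [-51.5  46.3] L [18.3 29.1] R [-30.  -23.7]
-61 2898 [-51.4  46.1] L [15.3 25.8] R [-29.8 -20.5]
-49 2723 [-51.5  46.2] L [ 0.4 23.3] R [-28.7  -0.2]
-37 1696 [-51.7  46.6] L [15.3 23.4] R [-28.7 -20.6]
-25 1636 [-51.7  46.4] L [15.3 23.3] R [-28.5 -20.6]
-13 1541 [-51.5  46.4] L [15.4 23.4] R [-28.6 -20.5]
-1 777 [-51.7  46.8] L [15.4 23.4] R [-28.5 -20.5]
11 569 [-37.7  31.3] L [15.5 23.3] R [-28.5 -20.5]
23 565 [-37.9  31.6] L [15.4 29.9] R [-29.6 -20.5]
35 122 [-20.6  15.6] L [15.5 23.6] R [-28.5 -20.6]
47 114 [-20.5  15.5] L [15.5 23.7] R [-28.6 -20.4]
59 121 [-20.5  15.6] L [15.4 23.6] R [-28.6 -20.6]
cart 3417 ((538.7269897460938, -42.69688415527344), (39.87114715576172, 73.3319320678711), 81.38069915771484)
ends [-0.03757631  0.03408606] [-0.02110506  0.01722886]
z slope [0.19361186 0.07874585] zrange [0.06926277 0.07997761 0.09140667]
fin 1437 [-37.7 -27.6 -14.4] [-8.8 -2.9  2.8] 73.7831592382345
bar 4670 [-40.5  -0.1  29.2] [-17.8  -2.9  11.6] 36.1261222802471
rail 3872 [-47.3 -13.3  29.1] [-28.4  -3.1  23.3] 30.02893786170563
[ 0.04126563  0.24292564 -0.65626441]
```

View pics/w2.png

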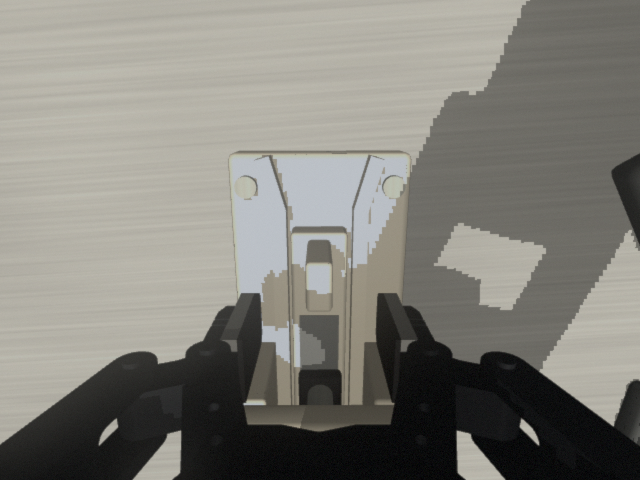

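Wrist view: the cartridge lies flat (top 36.1 mm, as expected) and centred between the rails (fin at px 318, rails symmetric), with its nose under the head. Now rise, shut the fingers and go behind the lever.

Call:
drive_tool:
  commands:
    - [[0, 0, -0.3, 0, 0, 0, 255], [0, 0, -0.3, 0, 0, 0, 255], [0, 0, -0.4, 0, 0, 0, 255], [0, 0, -0.4, 0, 0, 0, 255], [0, 0, -0.3, 0, 0, 0, 255], [-0.2, 0, -0.2, 0, 0, 0, 255], [-0.2, 0, 0, 0, 0, 0, 255], [-0.2, 0, 0, 0, 0, 0, 255], [-0.1, 0, 0, 0, 0, 0, 255], [0, 0, 0, 0, 0, 0, 255]]

```text
time_s: 15.4
eef_pos: [0.5521, -0.0464, 0.3591]
eef_rot: [-0.001, 0.033, 0.999, 0.0]
wrist_force: [0.2, -0.0, -0.0]
opening: 0.0
```

Call:
drive_tool:
  commands:
    - [[-0.08, 0, 0, 0, 0, 0, 255], [-0.08, 0, 0, 0, 0, 0, 255], [-0.08, 0, 0, 0, 0, 0, 255], [0, 0, 0, 0, 0, 0, 255], [0, 0, 0, 0, 0, 0, 255]]

```text
time_s: 15.9
eef_pos: [0.5637, -0.0472, 0.3604]
eef_rot: [-0.0, 0.033, 0.999, -0.0]
wrist_force: [0.1, -0.0, -1.0]
opening: -0.0
```

```bash
python3 - <<'E'
from h import *
o=ctrl.get_obs();print(o['eef_pos'],o['wrist_force'],o['opening'])
c=shot('scene')
cv2.imwrite('pics/s2.png',cv2.resize(c['pixels'][150:350,230:430],None,fx=3,fy=3,interpolation=cv2.INTER_CUBIC)[:,:,::-1])
r=82;px=None
for t in np.arange(0,1.5,.1):
    X=39+r*np.sin(t)-7*np.cos(t);Z=278+r*np.cos(t)+7*np.sin(t)
    if px: print(t.round(1),X.round(1),Z.round(1),'tx',round(-(X-px[0])/50,3),'tz',round(-(Z-px[1])/50,3))
    px=(X,Z)
E
```

```text
[ 0.56369734 -0.04716918  0.36043545] [ 0.13746797 -0.00272527 -0.9665865 ] -6.914412639589045e-05
0.1 40.2 360.3 tx -0.164 tz -0.006
0.2 48.4 359.8 tx -0.164 tz 0.011
0.3 56.5 358.4 tx -0.162 tz 0.027
0.4 64.5 356.3 tx -0.159 tz 0.043
0.5 72.2 353.3 tx -0.154 tz 0.059
0.6 79.5 349.6 tx -0.147 tz 0.074
0.7 86.5 345.2 tx -0.139 tz 0.088
0.8 92.9 340.2 tx -0.129 tz 0.102
0.9 98.9 334.5 tx -0.119 tz 0.114
1.0 104.2 328.2 tx -0.107 tz 0.125
1.1 108.9 321.4 tx -0.094 tz 0.135
1.2 112.9 314.2 tx -0.08 tz 0.144
1.3 116.1 306.7 tx -0.065 tz 0.151
1.4 118.6 298.8 tx -0.05 tz 0.157
```

View pics/s2.png

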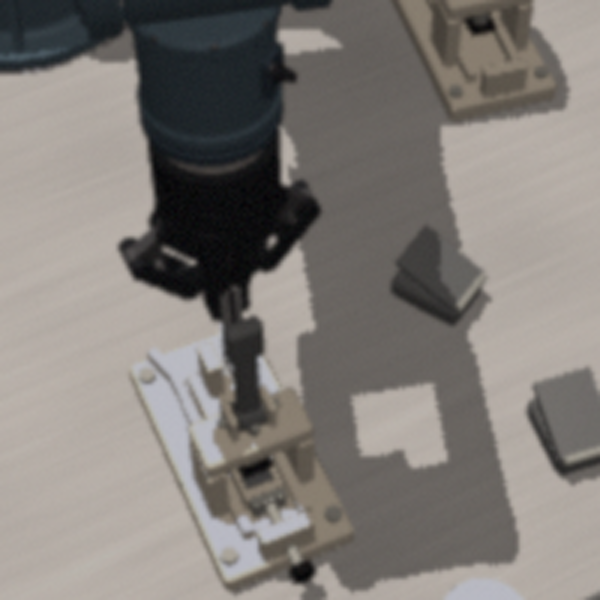

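The shut fingers (crop 232,300) stand directly behind the lever's broad end. Feel for it and begin the arc.

Call:
drive_tool:
  commands:
    - [[-0.08, 0, 0, 0, 0, 0, 255], [-0.08, 0, 0, 0, 0, 0, 255], [-0.08, 0, 0, 0, 0, 0, 255], [-0.08, 0, 0, 0, 0, 0, 255], [0, 0, 0, 0, 0, 0, 255]]

```text
time_s: 16.45
eef_pos: [0.58, -0.0483, 0.3605]
eef_rot: [-0.0, 0.033, 0.999, 0.0]
wrist_force: [-2.2, 0.6, 1.5]
opening: 0.001
```

Call:
drive_tool:
  commands:
    - [[-0.08, 0, 0.005, 0, 0, 0, 255], [-0.08, 0, 0.005, 0, 0, 0, 255], [-0.08, 0, 0.01, 0, 0, 0, 255]]

```text
time_s: 16.75
eef_pos: [0.5917, -0.049, 0.3594]
eef_rot: [-0.0, 0.033, 0.999, 0.0]
wrist_force: [-4.4, 1.3, 2.8]
opening: -0.003
```

Contact, and the lever is moving (about 4 N). Continue the arc.

Call:
drive_tool:
  commands:
    - [[-0.16, 0, 0.035, 0, 0, 0, 255], [-0.156, 0, 0.05, 0, 0, 0, 255], [-0.15, 0, 0.066, 0, 0, 0, 255], [-0.143, 0, 0.08, 0, 0, 0, 255], [-0.134, 0, 0.095, 0, 0, 0, 255], [0, 0, 0, 0, 0, 0, 255]]

```text
time_s: 17.35
eef_pos: [0.6296, -0.0515, 0.3437]
eef_rot: [0.001, 0.033, 0.999, 0.0]
wrist_force: [-4.5, 1.5, 7.6]
opening: 0.001
```

Call:
drive_tool:
  commands:
    - [[-0.124, 0, 0.108, 0, 0, 0, 255], [-0.113, 0, 0.12, 0, 0, 0, 255], [-0.1, 0, 0.13, 0, 0, 0, 255], [-0.087, 0, 0.14, 0, 0, 0, 255], [0, 0, 0, 0, 0, 0, 255]]

```text
time_s: 17.85
eef_pos: [0.6508, -0.053, 0.3181]
eef_rot: [0.001, 0.033, 0.999, -0.0]
wrist_force: [0.2, 0.4, 4.0]
opening: -0.001
```

Call:
drive_tool:
  commands:
    - [[-0.072, 0, 0.148, 0, 0, 0, 255], [-0.057, 0, 0.154, 0, 0, 0, 255], [-0.03, 0, 0.13, 0, 0, 0, 255], [0, 0, 0, 0, 0, 0, 255], [0, 0, 0, 0, 0, 0, 255]]

```text
time_s: 18.35
eef_pos: [0.6575, -0.0535, 0.2958]
eef_rot: [-0.001, 0.033, 0.999, 0.0]
wrist_force: [0.4, -0.4, 0.5]
opening: -0.002
```

Call:
drive_tool:
  commands:
    - [[0.1, 0, -0.3, 0, 0, 0, 255], [0.2, 0, -0.5, 0, 0, 0, 255], [0.4, 0, -0.5, 0, 0, 0, 255], [0.6, 0, -0.4, 0, 0, 0, 255], [0.7, 0, 0, 0, 0, 0, 255], [0.7, 0, 0, 0, 0, 0, 255], [0.5, 0, 0, 0, 0, 0, 255], [0, 0, 0, 0, 0, 0, 255], [0, 0, 0, 0, 0, 0, 255]]

```text
time_s: 19.25
eef_pos: [0.4981, -0.0428, 0.3834]
eef_rot: [0.002, 0.034, 0.999, -0.0]
wrist_force: [-0.2, -0.1, 0.3]
opening: -0.001
```

```bash
python3 - <<'E'
from h import *
o=ctrl.get_obs();print(o['time_s'],o['eef_pos'],o['wrist_force'],o['opening'])
c=shot('scene');P=cloud('scene')
cv2.imwrite('pics/s3.png',cv2.resize(c['pixels'][225:355,245:375],None,fx=4.6,fy=4.6,interpolation=cv2.INTER_CUBIC)[:,:,::-1])
e=np.array([np.cos(np.radians(-3.8)),np.sin(np.radians(-3.8))]); n=np.array([-e[1],e[0]]); o=np.array([.5396,-.0437])
S=P.reshape(-1,3);d=(S[:,:2]-o)*1000;x=d@e;y=d@n;z=S[:,2]*1000
for t,m in(('fin',(z>66)&(z<80)&(x>-60)&(x<0)&(abs(y)<14)),('lever',(z>96)&(z<230)&(x>70)&(x<170)&(abs(y)<20))):
    print(t,m.sum(),np.percentile(x[m],[2,98]).round(1) if m.sum()>3 else '',np.percentile(z[m],[2,50,98]).round(1) if m.sum()>3 else '')
E
```

```text
19.25 [ 0.49812351 -0.04282105  0.3833756 ] [-0.18609681 -0.05922202  0.25881403] -0.0006539233937648904
fin 60 [-34.5 -11.6] [67.7 73.3 77.1]
lever 416 [ 72.5 152.4] [101.4 110.7 113.9]
```

View pics/s3.png

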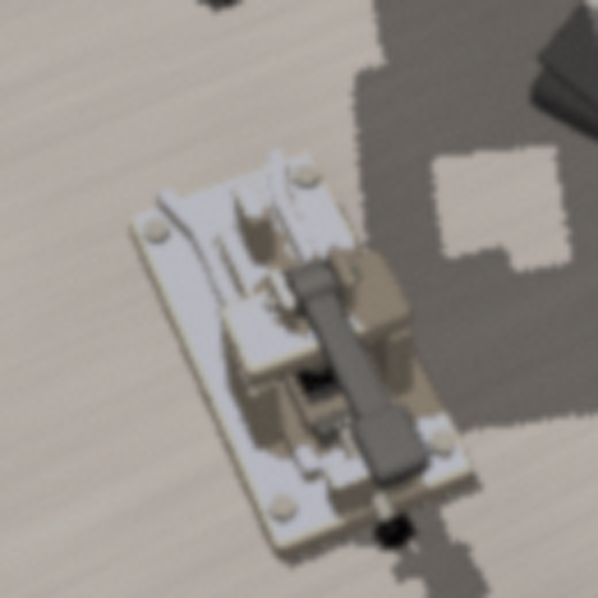

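The lever is level (top at 112 mm, end at 152 mm), the fin is still in place, and the gripper is clear. Handing in.

```bash
python3 -c "
from bench import ctrl
print(ctrl.hand_in())"
```

```text
the job is handed in; nothing more can be done
None
```

The cartridge is in the far press with its nose against the stop, and the cam lever is down and clamping it. I handed in at about 19 s of the 66 s allowed.

- **Cartridge:** I gripped it by the fin, laid it flat in the slot and slid it in until I felt the stop. I then held it there at about 9–11 N for roughly 1 s.
- **Lever:** I released the cartridge and swung the lever over with the shut fingertips. The highest force I read was about 9 N, and the lever snapped down past centre by itself.
- **Before the lever:** the wrist camera showed the cartridge flat (top 36 mm above the shelf) and centred between the rails.
- **After the lever:** the scene camera showed the lever level, its top about 112 mm above the shelf. The fin was still where I left it, and the robot was clear and reading about 0 N.

- **Disagreement:** the scene and wrist cameras differed by about 1–2 mm on where the press sits sideways. The slot fit allowed for that, and no sideways force showed up.
- **Force limits:** I only saw forces at the end of each move, so I can't rule out a brief peak in between. While pressing on the stop, the wrist also read up to about 14 N upwards, so the tool was pressing down that hard on the bed, still below the 30 N limit.

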